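Walk the table radio onto its cork mat

ROBOT

A 6-joint arm with a two-finger parallel gripper is mounted at the origin on the work surface. World frame = base frame: x ahead of the robot, y to its left, z up, the work surface at z = 0. Lengths are in m, angles in rad, forces in N, time in s.
With the tool pointing down it reaches from about 0.35 to 0.85 m from the base axis. Payload 8.1 kg.
Tool frame: the origin (TCP) lies at the centre of the arm's flange, where the gripper is bolted on; the fingertips stand 186 mm ahead of it and the grasp point (between the pads) lies 167 mm ahead of it; z points along the fingers, y is the direction in which the jaws open and shut (so a half turn about z gives the same grasp; the last joint's range is limited). The gripper opens to 93 mm and grips with 3 to 60 N. Pads are 15 mm wide; open, the fingers measure 128 mm over their backs; the gripper's body (75 mm by 188 mm) begins 65 mm behind the grasp point.
Start: joints at [1.236, 0.13, 1.488, -0, 1.523, -0.085], TCP at [0.148, 0.581, 0.405] pointing down, gripper open.
Joint ranges: [-2.96, 2.96], [-0.89, 2.26], [0.02, 2.5], [-1.34, 4.48], [0, 2.73], [-2.66, 2.66]. Speed limits (rad/s): [2.39, 2.39, 2.79, 3.14, 3.14, 3.14].

INTERFACE

Orientations are given as a rotation vector (axis times angle).
In Python, from plant import robot, viewer, order gives the robot as it stands.
- The arm moves only by the tool apply_moves, never from a script. Its argument "deltas" is a list of rows, each a list of 3 entries, a list of its own where there are three numbers: the finger opening in mm, from 0 to 93, then the shift along the tool's x, y, z in mm, then the turn about the tool's z in rad. In form: [[grip, [dx, dy, dz], yaw], ...]. A call has 1 to 5 rows; each row shifts and turns the commanded pose from where the row before left it, along the tool's axes as they then stand; what a row does not reach is not made up. A row lasts 1/8 s, in which the tool goes at most 62.5 mm and 10.7 degrees, less where a joint would pass 70% of its speed; a pose out of reach is approached as far as the arm can. A call is refused whole if a number of a shift passes 62.5 or a number of a turn 0.188, either way. A call with a gripper value outside its range is refused whole. The fingers move at their own pace and stop on an object; "grip_force" is the grip in N (left out, the last holds). Time passes only in rows, so rows that do not move let the fingers close. It gives the time, the measured TCP pose, the force and the opening at its end, in the units of the state.
- robot.read_state(): the state, without advancing time (a new reading comes with each control period).
- viewer.read_camera(name): name is "side" or "top" or "wrist"; returns the picture (420x560x3 uint8, blue, green, red); there is no depth.
- viewer.get_calibration(name): a dict with "fx", "fy", "cx", "cy" (pixels), "R" (3x3) and "t" (3): a world point X has camera coordinates R X + t. Camera axes: x right, y down, z forward; pixel columns grow to the right and rows downward; lengths in m; the calibration is good to about 2 mm. A picture is of the moment at which its call begins: read the wrist's pose just before it. get_calibration takes no time and is no camera call; for the wrist camera it gives the pose at the moment of the call.
- order.close_job(): hands the job in, once; it reports no verdict.
The state is a dict: "t": time; "q": joint angles; "dq": joint speeds; "joint_torque": joint torques, N m; "tool_pos": TCP position; "orientation": TCP orientation; "force": force on the tool from outside, world axes, zero at the start; "wrist_torque": the same for the moment, N m; "opening": finger opening in m.
Only numpy, scipy, OpenCV 4.12 (cv2) and the standard library are available. Lean on these libraries where they do the work, as an engineer would, in place of code of your own. Each camera call takes 0.05 s, during which the arm holds its last target. There are 200 camera calls.

TASK

Walk the tall wooden radio onto its cork mat without lifting it clear of the table: tip it onto one of its two bottom ends so that the other end is about 3 cm up, swing the raised end round on the resting end towards the mat by 30 to 40 degrees and set it down, then tip it onto the other end and swing it back round. Leave it standing upright and released, square to the mat and fully on it; do not disturb the tissue box or the clock.

Things in the scene. Friction and masses are not known exactly. Their poses are not given: they have to be found in the camera images.
- radio: Tall dark-wood table radio, loose, standing upright, 0.65 to 0.95 kg: a plain box 50 mm thick (its x), 150 mm wide (its y), 190 mm high (its z), taller than all else near the mat and standing beside the mat's long edge nearer the robot. Grey speaker cloth and a black dial are on its +x face, the side towards the mat; the top 45 mm is bare wood and can be gripped across the 50 mm thickness from above. Origin: centre of its underside, z up.
- radio_left_end (a point): Middle of the 50 mm bottom edge at the radio's +y end, 75 mm from its origin, at the height of the underside: the radio can be tipped onto this edge and swung about it.
- radio_right_end (a point): The same at the radio's -y end.
- mat: Thin tan cork mat fixed to the table, 110 mm (its x) by 240 mm (its y), so thin that things on it stand level with those on the table (z = 0). Origin: its centre, z up. The radio starts roughly parallel to it (within 5 degrees) with its centre 75 to 95 mm from the mat's centre towards the mat's -x side, and up to 20 mm off sideways.
- tissue_box: Bystander: grey metal cube-like tissue box, 120 x 120 x 130 mm high, loose. Origin: centre of its underside.
- clock: Bystander: low dark-wood clock, 50 mm (x) by 110 mm (y) by 80 mm high, black display, loose. Origin: centre of its underside.
There are look-alikes about, which are no part of the job. Leave any blue look-alike of the radio alone.

How it is judged:
By the outcome, as a careful person would: the job done as asked, in the order asked, and still so for the second after the job is handed in, with the robot touching nothing.
It also fails if it takes over 38 s, if anything falls off the work surface, if the arm or the gripper's body presses on something with over 40 N, if the wrist force passes 120 N, or if a joint passes its speed limit or range.

## Working session

There is one attempt and no reset: what is moved stays moved. The work goes in short steps, Python scripts to look and compute and a tool call to move; the robot and the scene stay as the last step left them, time stands still between calls to the robot, and variables do not carry over. Pictures are saved under pics/ and viewed, about 8 in all and at most 12, crops included, and the job is handed in when it is done.

Besides the shell and the picture viewer there is one more tool, called in YAML: its name, and indented under it one key for each argument. apply_moves: Moves the arm, as the interface text tells. Its arguments: {"type":"object","properties":{"deltas":{"type":"array"},"grip_force":{"type":"number"}},"required":["deltas"]}

```bash
mkdir -p pics; ls
python3 - <<'E'
from plant import robot, viewer, order
import cv2,numpy as np
s=robot.read_state();print({k:np.round(v,3) for k,v in s.items()})
for n in("top","side"):
    c=viewer.get_calibration(n);print(n,c)
    cv2.imwrite(f"pics/{n}0.png",viewer.read_camera(n))
E
```

```text
pics
{'t': np.float64(0.0), 'q': array([ 1.236,  0.131,  1.489, -0.   ,  1.523, -0.085]), 'dq': array([ 0.001, -0.001, -0.   ,  0.002, -0.   , -0.001]), 'joint_torque': array([-2.0000e-03, -5.5985e+01, -4.9174e+01,  7.6000e-02,  3.6000e-02,
       -0.0000e+00]), 'tool_pos': array([0.148, 0.581, 0.404]), 'orientation': array([-3.910e-01, -3.117e+00,  3.000e-03]), 'force': array([-0.026, -0.094, -0.528]), 'wrist_torque': array([0.024, 0.036, 0.029]), 'opening': np.float64(0.093)}
top {'fx': 459.970637598596, 'fy': 459.970637598596, 'cx': 276.61764410473165, 'cy': 208.46831090747438, 'R': array([[ 0.11504323, -0.99335906,  0.00168395],
       [-0.97263986, -0.11298781, -0.20299129],
       [ 0.20183351,  0.0217149 , -0.97917909]]), 't': array([-0.04736004,  0.50217832,  1.17002414])}
side {'fx': 436.60814001577984, 'fy': 436.60814001577984, 'cx': 280.6108412148438, 'cy': 206.67097868712537, 'R': array([[-0.98370878, -0.17955583,  0.00876018],
       [-0.17264092,  0.92999259, -0.32451331],
       [ 0.05012135, -0.32073896, -0.94584056]]), 't': array([0.49494613, 0.10580048, 1.08574955])}
```

View pics/top0.png

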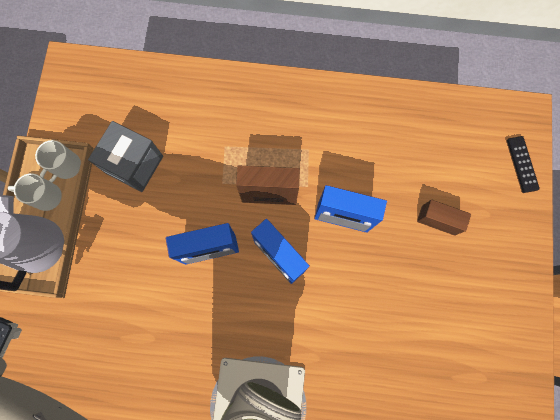

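View pics/side0.png

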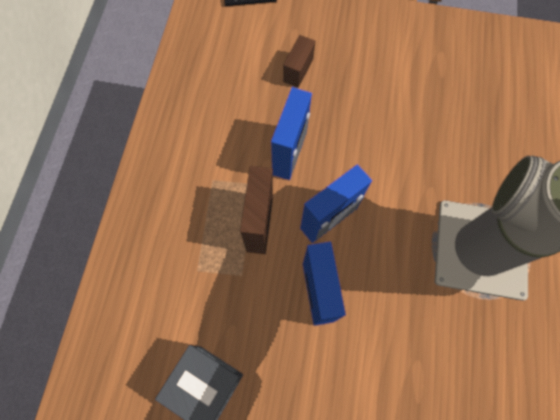

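The top view shows the radio at about (267,185), with the mat behind it at (265,165). The blue decoys are at (350,208), (280,250) and (200,245), the tissue box at (127,155) and the clock at (443,217). The side view agrees: radio at (258,210), mat at (225,230). I'll zoom in to get the corners.

Run:
```python
import cv2,numpy as np
a=cv2.imread("pics/top0.png")[125:225,205:325];b=cv2.imread("pics/side0.png")[150:290,180:300]
a=cv2.resize(a,None,fx=4,fy=4,interpolation=cv2.INTER_CUBIC);b=cv2.resize(b,None,fx=4,fy=4,interpolation=cv2.INTER_CUBIC)[:560]
c=np.zeros((560,800,3),np.uint8);b=cv2.resize(b,(320,int(b.shape[0]*320/480)))
c[:400,:480]=a;c[:b.shape[0],480:]=b
c=np.clip(c.astype(float)*1.8,0,255).astype(np.uint8)
cv2.imwrite("pics/z.png",c);print(b.shape)
```

```text
(373, 320, 3)
```

View pics/z.png

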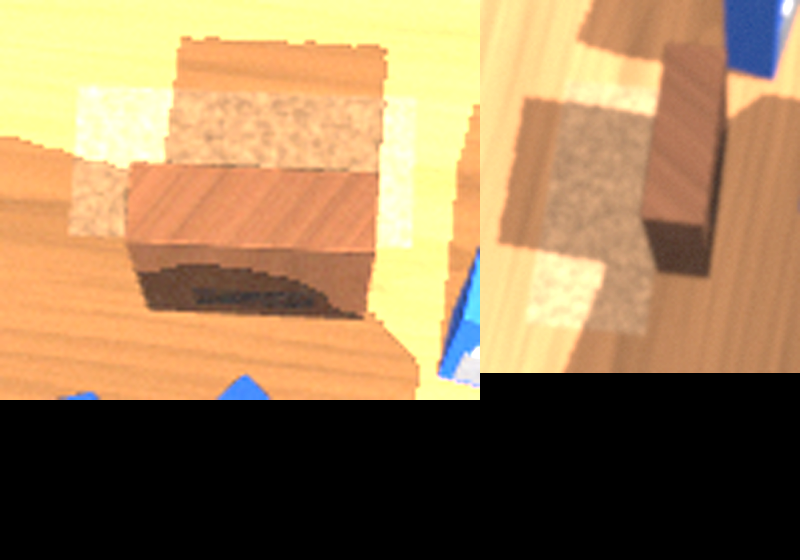

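The zoomed top crop puts the radio's top face at (131,163), (377,172), (375,250), (127,240). The mat corners are at (79,86), (417,98), (411,248), (68,235).

```bash
cat > h.py <<'E'
import numpy as np,cv2
from plant import robot,viewer,order
from scipy.spatial.transform import Rotation as Rn
def ray(cal,px,z):
    d=cal["R"].T@np.array([(px[0]-cal["cx"])/cal["fx"],(px[1]-cal["cy"])/cal["fy"],1]);o=-cal["R"].T@cal["t"]
    return (o+d*(z-o[2])/d[2])[:2]
def rect(P):
    P=np.array(P);c=P.mean(0)
    # corners ordered farL,farR,nearR,nearL ; y axis = left
    y=(P[0]-P[1])+(P[3]-P[2]);yaw=np.arctan2(-y[0],y[1])
    return c.round(4),np.degrees(yaw).round(2),[np.linalg.norm(P[i]-P[(i+1)%4]).round(3) for i in range(4)]
E
python3 - <<'E'
from h import *
c=viewer.get_calibration("top");s=viewer.get_calibration("side")
f=lambda u,v:(205+u/4-.375,125+v/4-.375)
g=lambda u,v:(180+(u-480)/2.667-.4,150+v/2.667-.4)
print("radio",rect([ray(c,f(*p),.19) for p in[(131,163),(377,172),(375,250),(127,240)]]))
print("mat",rect([ray(c,f(*p),0) for p in[(79,86),(417,98),(411,248),(68,235)]]))
print("radio side",rect([ray(s,g(*p),.19) for p in[(643,217),(667,43),(724,45),(706,224)]]))
print("blue R",ray(c,(317,220),0),ray(c,(322,187),.19), ray(c,(315,217),0),ray(c,(386,198),.19))
S=robot.read_state();R=Rn.from_rotvec(S["orientation"]).as_matrix();print(R.round(3))
print(viewer.get_calibration("wrist"))
E
```

```text
radio (array([0.5515, 0.0378]), np.float64(4.35), [np.float64(0.147), np.float64(0.048), np.float64(0.147), np.float64(0.048)])
mat (array([0.6325, 0.057 ]), np.float64(4.45), [np.float64(0.241), np.float64(0.11), np.float64(0.24), np.float64(0.11)])
radio side (array([0.55  , 0.0357]), np.float64(4.98), [np.float64(0.148), np.float64(0.046), np.float64(0.151), np.float64(0.049)])
blue R [ 0.49551409 -0.10233968] [ 0.53982523 -0.09318895] [ 0.50325101 -0.09603688] [ 0.53061227 -0.24582075]
[[-0.969  0.247 -0.001]
 [ 0.247  0.969 -0.002]
 [ 0.    -0.002 -1.   ]]
{'fx': 320.4905536729083, 'fy': 320.4905536729083, 'cx': 276.04192849963636, 'cy': 207.16772847432398, 'R': array([[ 0.24714275,  0.9689782 , -0.00130996],
       [ 0.92592841, -0.23576377,  0.29507969],
       [ 0.28561695, -0.07413973, -0.95547175]]), 't': array([-0.60015408, -0.03392559,  0.39153553])}
```

apply_moves:
  deltas:
    - [93,[-36,-32,0],0]
    - [93,[-36,-32,0],0]
    - [93,[-36,-32,0],0]
    - [93,[-36,-32,0],0]
    - [93,[-36,-32,0],0]
  grip_force: 20

```text
t: 0.72
tool_pos: [0.2837, 0.3804, 0.4043]
orientation: [-0.391, -3.117, 0.001]
force: [0.5, -0.7, -0.4]
opening: 0.093
```

apply_moves:
  deltas:
    - [93,[-36,-32,0],0.1]
    - [93,[-36,-32,0],0]
    - [93,[-36,-32,0],0]
    - [93,[-36,-32,0],0]
    - [93,[-36,-32,0],0]

```text
t: 1.35
tool_pos: [0.4019, 0.1708, 0.4045]
orientation: [-0.547, -3.094, 0.0]
force: [1.2, 0.7, 0.2]
opening: 0.0928
```

apply_moves:
  deltas:
    - [93,[-41.5,-24,0],0]
    - [93,[-41.5,-24,0],0]
    - [93,[-41.5,-24,0],0]
    - [93,[-41.5,-24,0],0]
    - [93,[-41.5,-24,0],0.163]

```text
t: 1.98
tool_pos: [0.5561, -0.0129, 0.4043]
orientation: [-0.801, -3.037, -0.0]
force: [0.6, 0.2, 0.9]
opening: 0.093
```

apply_moves:
  deltas:
    - [93,[0,0,0],0.163]
    - [93,[0,0,0],0.163]
    - [93,[0,0,0],0.163]
    - [93,[0,0,0],0.163]
    - [93,[0,0,0],0.163]

```text
t: 2.6
tool_pos: [0.5552, -0.0115, 0.4042]
orientation: [-1.942, -2.468, 0.001]
force: [0.2, 0.4, -0.1]
opening: 0.0931
```

apply_moves:
  deltas:
    - [93,[0,0,0],0.163]
    - [93,[0,0,0],0]

```text
t: 2.85
tool_pos: [0.5552, -0.0115, 0.4043]
orientation: [-2.129, -2.309, 0.001]
force: [0.1, 0.6, 0.3]
opening: 0.0929
```

Run:
```python
from h import *
S=robot.read_state();print(S["tool_pos"],S["t"],S["q"].round(2));print(Rn.from_rotvec(S["orientation"]).as_matrix().round(4))
c=viewer.get_calibration("wrist");im=viewer.read_camera("wrist");np.savez("w1.npz",**c)
cv2.imwrite("pics/w1.png",np.clip(im*1.4,0,255).astype(np.uint8))
# predicted px of radio top corners
y=np.radians(4.5);
for a,b in[(25,75),(25,-75),(-25,-75),(-25,75)]:
    p=np.array([.551+(a*np.cos(y)-b*np.sin(y))/1e3,.037+(a*np.sin(y)+b*np.cos(y))/1e3,.19]);q=c["R"]@p+c["t"];print(q[0]/q[2]*c["fx"]+c["cx"],q[1]/q[2]*c["fy"]+c["cy"])
```

```text
[ 0.55523479 -0.01149755  0.40428191] 2.85 [-0.11  0.01  1.61 -0.    1.52 -0.19]
[[-8.080e-02  9.967e-01 -8.000e-04]
 [ 9.967e-01  8.080e-02  1.000e-04]
 [ 1.000e-04 -8.000e-04 -1.000e+00]]
322.7953576969178 30.88643126710255
312.7449320479838 277.83788883077716
239.0905115976609 277.6559933960858
230.37058855403535 30.636333941692186
```

View pics/w1.png

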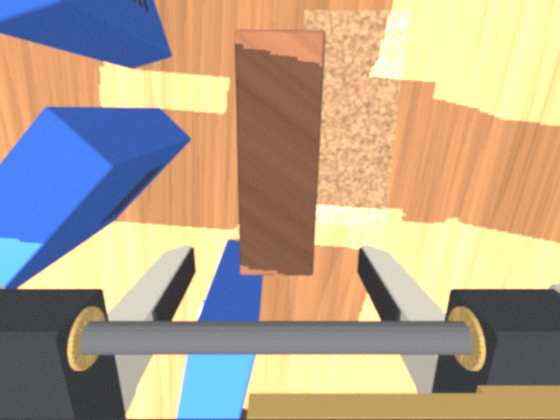

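The wrist view shows the radio's top face at (237,31), (324,31), (313,274), (240,273), lying centred between the open fingers with the mat on its right.

Run:
```python
from h import *
c=dict(np.load("w1.npz"))
# order farL, farR, nearR, nearL (far=+x, L=+y)
print(rect([ray(c,p,.19) for p in[(324,31),(313,274),(240,273),(237,31)]]))
m=[ray(c,p,0) for p in [(409,11),(387,221),(316,221),(306,10)]];print("mat far edge pts",np.array(m).round(4))
```

```text
(array([0.5521, 0.0387]), np.float64(3.83), [np.float64(0.147), np.float64(0.049), np.float64(0.146), np.float64(0.047)])
mat far edge pts [[ 0.6797  0.1809]
 [ 0.6995 -0.0531]
 [ 0.6096 -0.0604]
 [ 0.5714  0.173 ]]
```

apply_moves:
  deltas:
    - [93,[0,0,31],0]
    - [93,[0,0,31],0]
    - [40,[0,0,0],0]
    - [40,[0,0,0],0]
    - [40,[0,0,0],0]
  grip_force: 20

```text
t: 3.52
tool_pos: [0.556, -0.0115, 0.3447]
orientation: [2.128, 2.308, 0.003]
force: [0.6, 0.9, 0.1]
opening: 0.0677
```

apply_moves:
  deltas:
    - [40,[0,0,0],0]
    - [40,[0,0,0],0]

```text
t: 3.78
tool_pos: [0.5555, -0.0115, 0.3435]
orientation: [2.13, 2.308, 0.001]
force: [-0.4, -0.6, 3.8]
opening: 0.0502
```

apply_moves:
  deltas:
    - [40,[3,0,-2.2],0]
    - [40,[3.2,0,-2.1],0]
    - [40,[6.4,0,-4],0]
    - [40,[6.5,0,-3.8],0]
    - [40,[6.6,0,-3.6],0]

```text
t: 4.4
tool_pos: [0.553, 0.0149, 0.3581]
orientation: [-2.129, -2.308, 0.001]
force: [-0.2, 0.1, -7.1]
opening: 0.0499
```

apply_moves:
  deltas:
    - [40,[6.8,0,-3.3],0]
    - [40,[6.8,0,-3.2],0]
    - [40,[0,0,0],0]
    - [40,[0,0,0],0]

```text
t: 4.9
tool_pos: [0.5522, 0.0277, 0.3648]
orientation: [-2.131, -2.309, 0.0]
force: [-0.6, -0.2, -7.5]
opening: 0.0501
```

Run:
```python
from h import *
S=robot.read_state();print(S["tool_pos"],S["t"],S["force"],S["wrist_torque"].round(2))
a=viewer.read_camera("side")[150:290,140:300];b=viewer.read_camera("top")[125:225,205:325]
z=lambda i,k:np.clip(cv2.resize(i,None,fx=k,fy=k,interpolation=cv2.INTER_CUBIC)*1.7,0,255).astype(np.uint8)
c=np.zeros((560,800,3),np.uint8);a=z(a,3);b=z(b,2.6);c[:420,:480]=a;c[:b.shape[0],480:480+b.shape[1]]=b;cv2.imwrite("pics/t1.png",c)
```

```text
[0.5521809  0.02765352 0.36480354] 4.9 [-0.55948157 -0.22295692 -7.50017876] [-0.32  0.07  0.05]
```

View pics/t1.png

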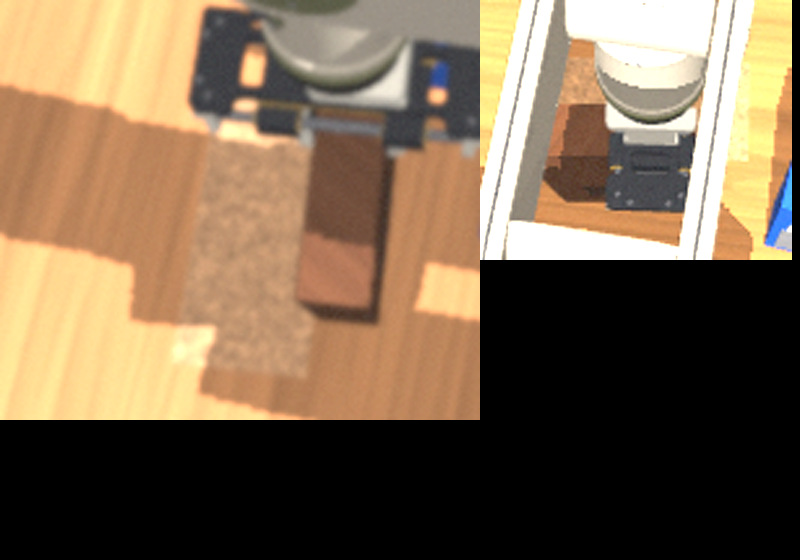

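Run:
```python
from h import *
c=viewer.get_calibration("side")
n=np.array([1,.077,0]);k=.552+.038*.077
def pl(u,v):
    px=(140+u/3-.33,150+v/3-.33);d=c["R"].T@np.array([(px[0]-c["cx"])/c["fx"],(px[1]-c["cy"])/c["fy"],1]);o=-c["R"].T@c["t"]
    return o+d*(k-n@o)/(n@d)
t=pl(334,305);b=pl(347,321);print(t,b,np.linalg.norm(t-b),np.degrees(np.arctan2(t[1]-b[1],t[2]-b[2])))
im=cv2.imread("pics/t1.png")[200:400,230:450];cv2.imwrite("pics/t1z.png",cv2.resize(np.clip(im*1.3,0,255).astype(np.uint8),None,fx=3,fy=3))
S=robot.read_state();print(S["wrist_torque"].round(3),S["force"].round(2))
```

```text
[0.54436082 0.13721012 0.13199867] [ 0.54596916  0.11632263 -0.01607247] 0.14954576542916254 8.029387050098745
[-0.336  0.035 -0.026] [-0.05 -0.5  -7.85]
```

View pics/t1z.png

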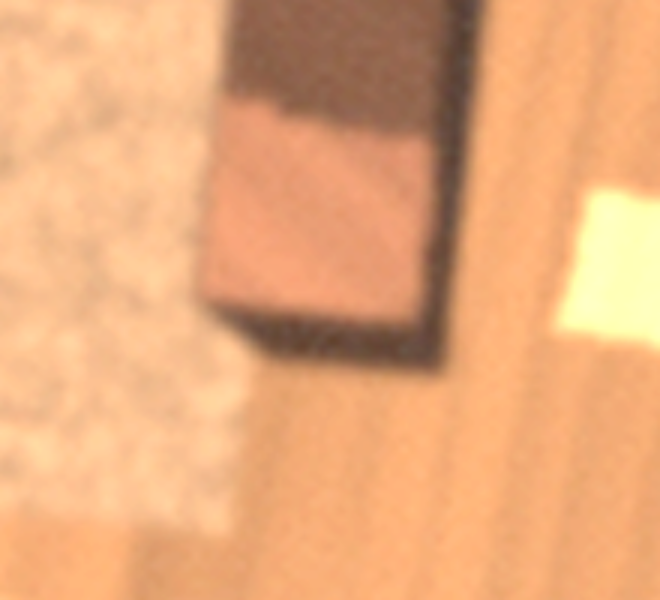

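The zoom shows the radio's left end: top edge from (205,300) to (425,322), bottom edge from (265,358) to (440,372). The gripped point is known, so I'll solve for the tilt from that.

Run:
```python
from h import *
c=viewer.get_calibration("side");g=np.array([.5522,.0277,.3648-.167]);ey=np.array([-.078,.997,0]);ez=np.array([0,0,1.])
def proj(p):
    q=c["R"]@p+c["t"];return q[:2]/q[2]*c["fx"]+[c["cx"],c["cy"]]
def T(f,py,pz):
    s,k=np.sin(f),np.cos(f);return g+ey*(py*k+pz*s)+ez*(-py*s+pz*k)
f3=lambda u,v:np.array((140+(230+u/3)/3-.33,150+(200+v/3)/3-.33))
print("obs top",(f3(205,300)+f3(425,322))/2,"bot",(f3(265,358)+f3(440,372))/2)
for d in(0,4,6,8,10,11,12,13):
    f=np.radians(d);B=T(f,.125,-.1755);print(d,"top",proj(T(f,.125,.0145)).round(1),"bot",proj(B).round(1),"z",B[2].round(4))
```

```text
obs top [251.33666667 250.89222222] bot [255.50333333 256.89222222]
0 top [248.2 249.6] bot [253.1 268. ] z 0.0223
4 top [248.4 251. ] bot [253.9 263.6] z 0.014
6 top [248.5 251.5] bot [254.3 261.3] z 0.0102
8 top [248.6 252. ] bot [254.7 258.9] z 0.0066
10 top [248.8 252.4] bot [255.1 256.5] z 0.0033
11 top [248.9 252.6] bot [255.3 255.3] z 0.0017
12 top [248.9 252.7] bot [255.5 254.1] z 0.0001
13 top [249.  252.9] bot [255.7 252.8] z -0.0013
```

Those numbers put the tilt at about 9° with the left edge possibly a few mm up: the pads' twist friction is holding the radio. I'll lower it, ease the grip so it pivots freely, and then re-tip.

apply_moves:
  deltas:
    - [40,[0,0,3],0]
    - [40,[0,0,3],0]
    - [40,[0,0,0],0]
  grip_force: 12

```text
t: 5.38
tool_pos: [0.5531, 0.0265, 0.3618]
orientation: [2.128, 2.304, 0.003]
force: [-1.0, -6.5, 7.8]
opening: 0.0499
```

Run:
```python
from plant import robot
S=robot.read_state();print(S["tool_pos"],S["t"],S["force"].round(2),S["wrist_torque"].round(3),S["opening"])
```

```text
[0.55313318 0.02653773 0.36182264] 5.375 [-1.01 -6.52  7.75] [-1.043  0.627  0.069] 0.0499280420237604
```

apply_moves:
  deltas:
    - [40,[0,0,-2.5],0]
    - [40,[0,0,0],0]
  grip_force: 12

```text
t: 5.62
tool_pos: [0.5527, 0.0274, 0.3625]
orientation: [2.13, 2.307, 0.002]
force: [-0.0, -3.8, 3.2]
opening: 0.0498
```

Run:
```python
from plant import robot
S=robot.read_state();print(S["tool_pos"],S["t"],S["force"].round(2),S["wrist_torque"].round(3),S["opening"])
```

```text
[0.55266832 0.02737066 0.36252627] 5.625 [-0.02 -3.85  3.15] [-0.702 -0.084  0.003] 0.04981349991960264
```

apply_moves:
  deltas:
    - [40,[2.5,0,-1.2],0]
    - [40,[2.5,0,-1.2],0]
    - [40,[0,0,0],0]

```text
t: 6.0
tool_pos: [0.552, 0.0328, 0.3647]
orientation: [2.13, 2.308, 0.001]
force: [-0.4, -5.5, 5.5]
opening: 0.0501
```

Run:
```python
from h import *
S=robot.read_state();print(S["tool_pos"],S["t"],S["force"].round(2),S["wrist_torque"].round(3),S["opening"])
a=viewer.read_camera("side")[210:275,215:285]
cv2.imwrite("pics/t2.png",np.clip(cv2.resize(a,None,fx=8,fy=8,interpolation=cv2.INTER_CUBIC)*2.,0,255).astype(np.uint8))
```

```text
[0.55203605 0.03277186 0.36469376] 6.0 [-0.41 -5.53  5.53] [-1.027  0.113  0.024] 0.050063743701801666
```

View pics/t2.png

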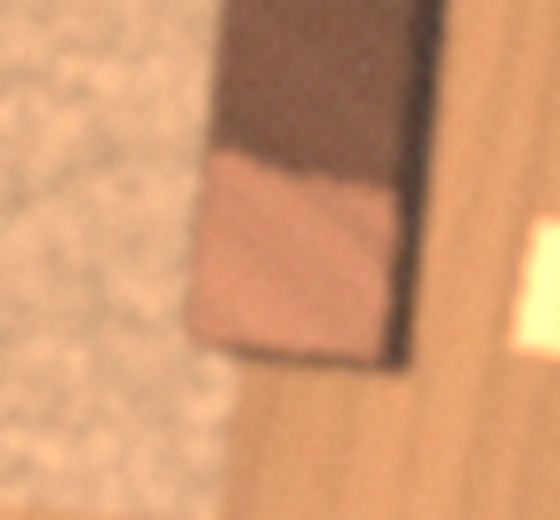

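The tilt now solves to about 12°, with the left edge resting on the table and about 5 N of downward push. Next I swing about the left end: 8 rows of 0.074 rad, about 34°.

apply_moves:
  deltas:
    - [40,[0.2,6.3,0],-0.074]
    - [40,[0.2,6.3,0],-0.074]
    - [40,[0.2,6.3,0],-0.074]
    - [40,[0.3,6.3,0],-0.074]
  grip_force: 20

```text
t: 6.55
tool_pos: [0.5765, 0.0389, 0.3639]
orientation: [-1.763, -2.599, -0.002]
force: [1.4, -2.2, 2.5]
opening: 0.0501
```

apply_moves:
  deltas:
    - [40,[0.2,6.3,0],-0.074]
    - [40,[0.2,6.3,0],-0.074]
    - [40,[0.2,6.3,0],-0.074]
    - [40,[0.3,6.3,0],-0.074]
    - [40,[0,0,0],0]

```text
t: 7.18
tool_pos: [0.5981, 0.0517, 0.3634]
orientation: [-1.364, -2.829, -0.001]
force: [1.3, -0.0, 0.4]
opening: 0.0503
```

Run:
```python
from h import *
S=robot.read_state();print(S["tool_pos"],S["t"],S["force"].round(2),S["wrist_torque"].round(3),S["opening"]);print(Rn.from_rotvec(S["orientation"]).as_matrix().round(4))
i=viewer.read_camera("side")[170:290,160:300]
cv2.imwrite("pics/t3.png",np.clip(cv2.resize(i,None,fx=5,fy=5,interpolation=cv2.INTER_CUBIC)*2.,0,255).astype(np.uint8))
```

```text
[0.59806761 0.05168345 0.36338838] 7.175 [ 1.32 -0.04  0.44] [ 0.245 -0.018 -0.013] 0.050278525555644285
[[-6.229e-01  7.823e-01 -8.000e-04]
 [ 7.823e-01  6.229e-01  1.100e-03]
 [ 1.300e-03  1.000e-04 -1.000e+00]]
```

View pics/t3.png

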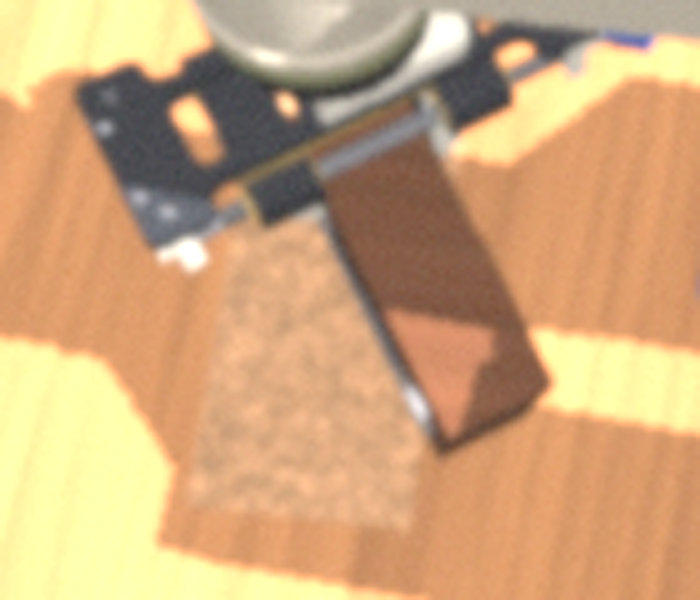

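The swing reads 33.9° by tool yaw, and the radio in the side view lies diagonally with its right end over the mat and its left end still at the near edge. Now I set it down along the reverse arc.

apply_moves:
  deltas:
    - [40,[-6.8,0,3.2],0]
    - [40,[-6.8,0,3.3],0]
    - [40,[-6.6,0,3.6],0]
    - [40,[-6.5,0,3.8],0]
    - [40,[-6.4,0,4],0]
  grip_force: 12

```text
t: 7.85
tool_pos: [0.6187, 0.0246, 0.3451]
orientation: [-1.365, -2.828, 0.0]
force: [-0.3, 1.6, -4.7]
opening: 0.0502
```

apply_moves:
  deltas:
    - [40,[-3.1,0,1.8],0]
    - [40,[-3.1,0,1.8],0]
    - [40,[0,0,0],0]

```text
t: 8.22
tool_pos: [0.623, 0.0199, 0.3449]
orientation: [1.364, 2.827, 0.001]
force: [-4.9, 2.6, 10.0]
opening: 0.0501
```

Run:
```python
from plant import robot
S=robot.read_state();print(S["tool_pos"],S["t"],S["force"].round(2),S["wrist_torque"].round(3),S["opening"])
```

```text
[0.6229929  0.01985775 0.34493447] 8.225 [-4.92  2.62 10.03] [0.087 1.008 0.002] 0.050071204234556
```

apply_moves:
  deltas:
    - [93,[0,0,0],0]
    - [93,[0,0,0],0]
    - [93,[0,0,0],0]
    - [93,[0,0,0],0]
    - [93,[0,0,-20],0]

```text
t: 8.85
tool_pos: [0.6218, 0.0201, 0.3608]
orientation: [-1.363, -2.826, 0.003]
force: [1.1, -0.1, -0.2]
opening: 0.0922
```

apply_moves:
  deltas:
    - [93,[0,0,-40],0]
    - [93,[0,0,0],0]
    - [93,[0,0,0],0]

```text
t: 9.22
tool_pos: [0.6226, 0.0201, 0.4033]
orientation: [1.364, 2.829, 0.001]
force: [0.0, -0.6, 0.2]
opening: 0.0929
```

Run:
```python
from h import *
S=robot.read_state();print(S["tool_pos"],S["t"],S["force"].round(2),S["opening"]);print(Rn.from_rotvec(S["orientation"]).as_matrix()[:,0].round(4))
c=viewer.get_calibration("wrist");im=viewer.read_camera("wrist");np.savez("w2.npz",**c)
cv2.imwrite("pics/w2.png",np.clip(im*1.4,0,255).astype(np.uint8))
```

```text
[0.62259747 0.0201109  0.40325875] 9.225 [ 0.02 -0.58  0.22] 0.09289478601862794
[-0.6226  0.7826 -0.0009]
```

View pics/w2.png

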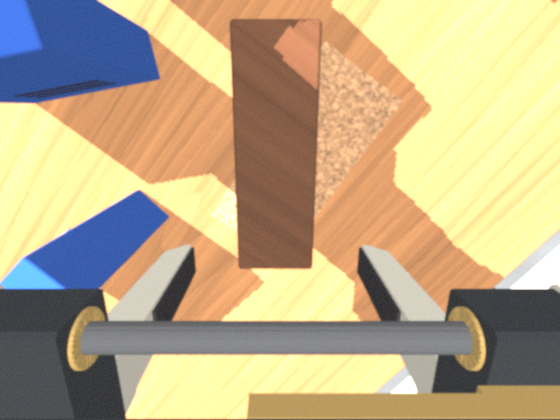

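The radio stands flat in the wrist view with its top at (231,20), (321,20), (311,268), (239,269). The mat runs diagonally beneath it, with its far corner at (400,101).

```bash
cat >> h.py <<'E'
def wr(f,P,zz=.19):
    c=dict(np.load(f));return rect([ray(c,p,zz) for p in P])
E
python3 - <<'E'
from h import *
c,y,l=wr("w2.npz",[(321,20),(311,268),(239,269),(231,20)]);print(c,y,l)
M=np.array([.633,.058]);my=np.radians(4.45);a=np.radians(y)
R=c-.075*np.array([-np.sin(a),np.cos(a)]);f=R+.075*np.array([-np.sin(my),np.cos(my)])
e=f-M;print("R",R,"final",f,"err in mat",[e@[np.cos(my),np.sin(my)],e@[-np.sin(my),np.cos(my)]])
S=robot.read_state();g=c+.05*np.array([-np.sin(a),np.cos(a)])
Rm=Rn.from_rotvec(S["orientation"]).as_matrix();print("to grip +50, tool frame mm",Rm.T@np.r_[(g-S["tool_pos"][:2])*1e3,0],np.degrees(np.arctan2(Rm[1,1],Rm[0,1])))
for p in[(400,101),(213,213)]:print(ray(dict(np.load("w2.npz")),p,0))
E
```

```text
[0.5888 0.063 ] 38.24 [np.float64(0.147), np.float64(0.048), np.float64(0.148), np.float64(0.048)]
R [0.63522177 0.00409313] final [0.62940258 0.07886703] err in mat [np.float64(-0.0019675172558906904), np.float64(0.021083248817170636)]
to grip +50, tool frame mm [1.04458637e+02 6.69031589e-01 3.11846284e-02] 38.50555821903849
[0.67665598 0.17942495]
[ 0.58783899 -0.06203547]
```

apply_moves:
  deltas:
    - [93,[52,0.3,0],0.003]
    - [93,[52,0.3,0],0.003]
    - [93,[0,0,31],0]
    - [93,[0,0,30],0]
    - [40,[0,0,0],0]
  grip_force: 12

```text
t: 9.9
tool_pos: [0.5568, 0.102, 0.3374]
orientation: [-1.37, -2.82, 0.006]
force: [-0.0, 0.4, 0.4]
opening: 0.0871
```

apply_moves:
  deltas:
    - [40,[0,0,0],0]
    - [40,[0,0,0],0]
    - [40,[0,0,0],0]
    - [40,[0,0,0],0]

```text
t: 10.4
tool_pos: [0.5585, 0.1018, 0.3421]
orientation: [1.373, 2.825, 0.0]
force: [-1.6, -0.7, 2.9]
opening: 0.0501
```

apply_moves:
  deltas:
    - [40,[-3,0,-1.6],0]
    - [40,[-3.2,0,-1.6],0]
    - [40,[-6.4,0,-3.6],0]
    - [40,[-6.5,0,-3.5],0]
    - [40,[-6.6,0,-3.4],0]

```text
t: 11.02
tool_pos: [0.5741, 0.0821, 0.3554]
orientation: [-1.372, -2.824, -0.001]
force: [-4.0, 2.3, 2.3]
opening: 0.0502
```

apply_moves:
  deltas:
    - [40,[-6.8,0,-3.2],0]
    - [40,[-6.8,0,-3],0]
    - [40,[0,0,0],0]

```text
t: 11.4
tool_pos: [0.583, 0.0707, 0.3617]
orientation: [1.374, 2.825, 0.0]
force: [-3.4, 2.6, 5.8]
opening: 0.0503
```

Run:
```python
from h import *
S=robot.read_state();print(S["tool_pos"],S["t"],S["force"].round(2),S["wrist_torque"].round(3),S["opening"])
a=viewer.read_camera("side")[170:290,160:300]
cv2.imwrite("pics/t4.png",np.clip(cv2.resize(a,None,fx=5,fy=5,interpolation=cv2.INTER_CUBIC)*2.,0,255).astype(np.uint8))
```

```text
[0.5829505  0.07068082 0.36174422] 11.4 [-3.44  2.57  5.84] [ 0.205  0.806 -0.073] 0.050271129569253614
```

View pics/t4.png

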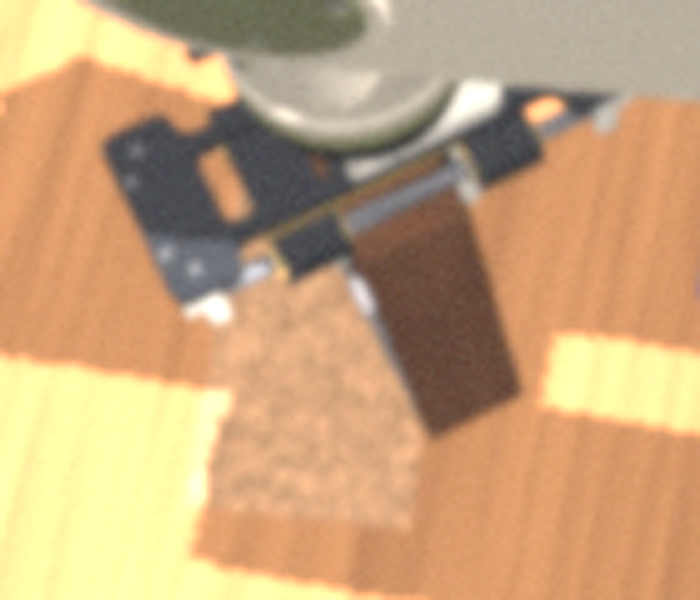

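apply_moves:
  deltas:
    - [40,[-3.4,0,-1.6],0]
    - [40,[0,0,0],0]

```text
t: 11.7
tool_pos: [0.5848, 0.0683, 0.3629]
orientation: [1.373, 2.825, 0.0]
force: [-3.9, 2.4, 4.5]
opening: 0.0499
```

apply_moves:
  deltas:
    - [40,[-0.2,6.4,0],0.074]
    - [40,[-0.2,6.4,0],0.074]
    - [40,[-0.2,6.4,0],0.074]
    - [40,[-0.3,6.4,0],0.074]
  grip_force: 20

```text
t: 12.2
tool_pos: [0.6072, 0.0809, 0.3625]
orientation: [1.778, 2.589, -0.001]
force: [-0.6, 0.4, 0.6]
opening: 0.0499
```

apply_moves:
  deltas:
    - [40,[-0.2,6.4,0],0.074]
    - [40,[-0.2,6.4,0],0.074]
    - [40,[-0.2,6.4,0],0.074]
    - [40,[-0.3,6.4,0],0.074]
    - [40,[0,0,0],0]

```text
t: 12.82
tool_pos: [0.632, 0.0865, 0.3622]
orientation: [2.137, 2.302, -0.001]
force: [-0.1, 0.2, -1.2]
opening: 0.0501
```

Run:
```python
from h import *
S=robot.read_state();print(S["tool_pos"],S["t"],S["force"].round(2),S["wrist_torque"].round(3));R=Rn.from_rotvec(S["orientation"]).as_matrix()
print(np.degrees(np.arctan2(R[1,1],R[0,1])))
cv2.imwrite("pics/t5.png",viewer.read_camera("side"))
```

```text
[0.63202101 0.08651623 0.36222155] 12.825 [-0.09  0.22 -1.23] [-0.393  0.049 -0.038]
4.25311005572896
```

apply_moves:
  deltas:
    - [40,[6.8,0,3.1],0]
    - [40,[6.8,0,3.3],0]
    - [40,[6.6,0,3.5],0]
    - [40,[6.5,0,3.7],0]
    - [40,[6.4,0,3.9],0]
  grip_force: 12

```text
t: 13.5
tool_pos: [0.6292, 0.1202, 0.3448]
orientation: [-2.137, -2.302, 0.001]
force: [0.3, -1.6, -4.4]
opening: 0.0495
```

apply_moves:
  deltas:
    - [40,[3,0,1.2],0]
    - [40,[2.5,0,1],0]
    - [40,[0,0,0],0]

```text
t: 13.88
tool_pos: [0.6288, 0.1252, 0.3429]
orientation: [-2.137, -2.302, 0.001]
force: [-0.5, -0.9, -5.6]
opening: 0.0499
```

apply_moves:
  deltas:
    - [40,[1,0,1],0]
    - [40,[1,0,1],0]
    - [40,[0,0,0],0]

```text
t: 14.25
tool_pos: [0.6289, 0.1268, 0.3422]
orientation: [2.137, 2.301, -0.0]
force: [-4.7, -4.9, 3.3]
opening: 0.0502
```

apply_moves:
  deltas:
    - [93,[0,0,0],0]
    - [93,[0,0,0],0]
    - [93,[0,0,0],0]
    - [93,[0,0,0],0]
    - [93,[0,0,-20],0]

```text
t: 14.88
tool_pos: [0.6281, 0.1272, 0.3597]
orientation: [-2.136, -2.3, 0.005]
force: [0.7, 0.7, -0.6]
opening: 0.0921
```

apply_moves:
  deltas:
    - [93,[0,0,-40],0]
    - [93,[-50,0,0],0]
    - [93,[-50,0,0],0]
    - [93,[0,0,0],0]
    - [93,[0,0,0],0]

```text
t: 15.5
tool_pos: [0.6363, 0.0276, 0.4023]
orientation: [2.138, 2.301, 0.002]
force: [-0.2, 0.6, -1.1]
opening: 0.0929
```

Run:
```python
from h import *
S=robot.read_state();print(S["tool_pos"],S["t"],S["force"].round(2),S["opening"])
c=viewer.get_calibration("wrist");im=viewer.read_camera("wrist");np.savez("w3.npz",**c)
cv2.imwrite("pics/w3.png",np.clip(im*1.4,0,255).astype(np.uint8))
```

```text
[0.63625997 0.02759594 0.40227499] 15.5 [-0.17  0.63 -1.07] 0.09287497635835543
```

View pics/w3.png

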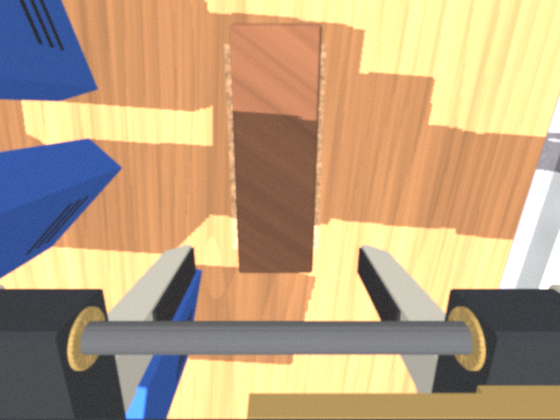

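The wrist view shows the radio upright, top at (231,25), (321,24), (313,271), (238,272), with an even strip of mat on both long sides and the mat's ends at rows ~45 and ~248.

Run:
```python
from h import *
c,y,l=wr("w3.npz",[(321,24),(313,271),(238,272),(231,25)]);print(c,y,l)
m,my,ml=wr("w3.npz",[(326,45),(316,248),(238,248),(225,45)],0);print("mat seen",m,my,ml)
M=np.array([.633,.058]);a=np.radians(4.45);e=c-M;print("err",e@[np.cos(a),np.sin(a)],e@[-np.sin(a),np.cos(a)])
for p in[(500,50),(30,400)]:pass
t=cv2.imread("pics/top0.png");u=viewer.read_camera("top");d=cv2.absdiff(t,u).max(2)
for n,(x0,y0,x1,y1) in dict(tissue=(92,120,162,192),clock=(418,198,470,236),blueL=(165,222,238,265),blueR=(315,185,387,232),blueM=(250,218,310,284)).items():print(n,(d[y0:y1,x0:x1]>40).mean().round(3))
```

```text
[0.6322 0.0803] 4.07 [np.float64(0.147), np.float64(0.05), np.float64(0.147), np.float64(0.048)]
mat seen [0.6348 0.0573] 4.64 [np.float64(0.239), np.float64(0.101), np.float64(0.238), np.float64(0.109)]
err 0.0009326484017216209 0.022294846197244013
tissue 0.269
clock 0.0
blueL 0.782
blueR 0.0
blueM 0.6
```

The radio is square to the mat and fully on it. I'll back the arm off upwards and use the last view to check the tissue box, since its crop changed (shadow or movement).

apply_moves:
  deltas:
    - [93,[0,0,-40],0]
    - [93,[0,0,-40],0]
    - [93,[-40,0,0],0]
    - [93,[-40,0,0],0]
    - [93,[-40,0,0],0]

```text
t: 16.23
tool_pos: [0.6452, -0.0917, 0.4815]
orientation: [2.135, 2.305, 0.001]
force: [-0.5, 0.1, -0.5]
opening: 0.0927
```

apply_moves:
  deltas:
    - [93,[0,0,0],0]
    - [93,[0,0,0],0]
    - [93,[0,0,0],0]

```text
t: 16.6
tool_pos: [0.6451, -0.0906, 0.4813]
orientation: [-2.135, -2.304, -0.001]
force: [0.2, -0.3, -0.2]
opening: 0.0928
```

Run:
```python
from h import *
u=viewer.read_camera("top");t=cv2.imread("pics/top0.png");s0=cv2.imread("pics/side0.png");s=viewer.read_camera("side")
k=lambda i:cv2.resize(i[100:210,70:180],(250,250));r=lambda i:cv2.resize(i[330:420,140:260],(300,225))
c=np.zeros((600,800,3),np.uint8);c[:250,:250]=k(t);c[:250,250:500]=k(u);c[:225,500:]=cv2.resize(s,(300,225))
c[250:475,:300]=r(s0);c[250:475,300:600]=r(s)
cv2.imwrite("pics/f.png",np.clip(c*1.6,0,255).astype(np.uint8));print(robot.read_state()["t"])
```

```text
16.7
```

View pics/f.png

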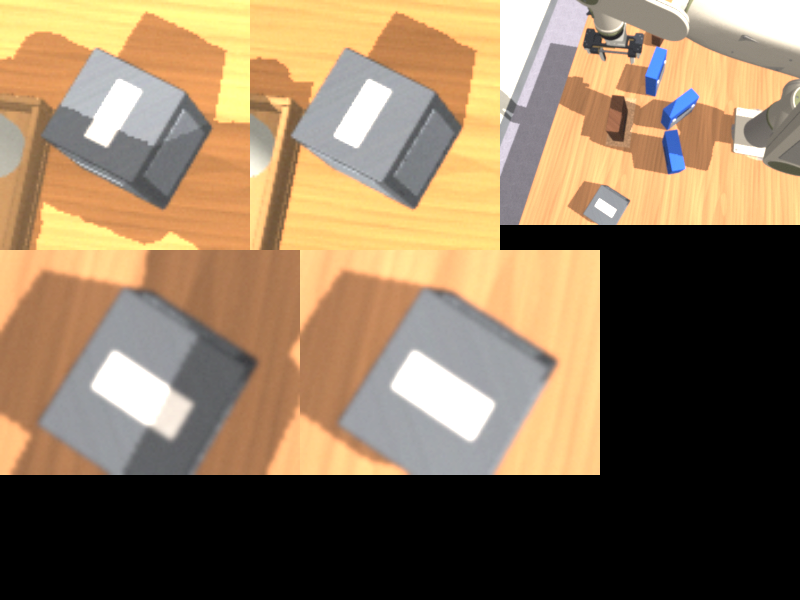

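The tissue box sits in exactly the same place in both pairs of crops; only the arm's shadow has moved. In the side view, top right, the radio stands on the mat with the arm clear of it. I'm handing the job in.

```bash
python3 -c "
from plant import order;print(order.close_job())"
```

```text
the job is handed in; nothing more can be done
None
```

I walked the radio onto the mat and handed the job in at about 16.7 s. It stands upright and released, square to the mat and fully on it, but its left end may have come clear of the table once, briefly.

**Steps:**
1. I tipped it onto its left end at about 12°, with the right end roughly 3 cm up.
2. I swung it 33.9° towards the mat and set it down.
3. I regripped at the other end, tipped it onto its right end by about 11° and swung it back 33.9°.
4. I set it down, opened the gripper and backed the arm away.

**Last checks:**
- **Position:** the radio's centre is about 1 mm off the mat's centre across it and 22 mm along it, leaving roughly 29 mm and 23 mm of margin.
- **Angle:** the radio reads 4.1° and the mat 4.5–4.6°, so it is square to within about half a degree.
- **Bystanders:** the tissue box has not moved; its picture changed only because the arm's shadow did. The clock's picture did not change, nor did that of the blue look-alike on the right. The other two look-alikes were behind the arm in the before-and-after comparison; I saw them only in a small side view and did not measure them.

**What went less well:**
- **Possible lift:** during the first tip, friction in the pads kept the radio from pivoting. The left end may have been clear of the table by up to about 5 mm for under half a second, and I then lowered it and eased the grip.
- **Pivot slip:** the left end also slid about 5 mm.
- **Second tip angle:** this comes from the gripper height and contact force, not from a clear picture.

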